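# Refit a dropper seatpost: find the keyway by feel, set it to the height ring

## Task

Refit the dropper seatpost. Take the black stanchion with the brass key out of the timber block, lower it foot first into the lower tube that stands in the bench clamp, and turn it there until you feel its key drop into the hidden keyway. Then press it on down against the drag of the hydraulic cartridge and stop with the rider's height mark, the white ring on the stanchion, level with the tube's rim; let go and leave it standing there, with the old grey stanchion left in the block and the other things on the bench left alone.

Things in the scene. Friction and masses are not known exactly. Their poses are not given: they have to be found in the camera images.
- post: New black stanchion (inner tube) of the dropper post, standing upright in the timber block at the start; 163 mm tall, about 0.3 kg. Origin at the centre of its foot's underside, z up its axis. Stem 25 mm in diameter; the lowest 6 mm taper to 18 mm. The parts of it are given below; its brass key is on its -x side.
- post_key (a point): Middle of the lower outer edge of the brass key: 34 mm above the stanchion's foot, 18 mm from its axis on its -x side. The key is 7 mm wide, stands 5.5 mm proud of the stem and reaches from 34 to 58 mm above the foot; below it the plain stem is a pilot.
- post_ring (a point): Centre of the white ring (2 mm wide) round the new stanchion's stem: on its axis, 103 mm above its foot.
- post_head (a point): Centre of the new stanchion's black saddle-clamp head, 139 mm above its foot: the place to grip. The head is 46 mm along x, 40 mm across y, from 128 to 150 mm above the foot, with flat sides to grip across y. Above it a clamp yoke, 28 mm wide across y, up to 158 mm, and two bolt heads 38 mm apart along x up to 163 mm.
- tube_rim (a point): Centre of the lower tube's mouth at rim height, 132 mm above the bench; axes as the clamp's. The tube is upright, clamped fast, and does not turn. Its mouth, 39 mm wide, goes 26 mm down to a flat shoulder. The job ends with the white ring level with this rim, the foot then 103 mm below it. Nothing stops the stanchion there; pushed too far, it cannot be brought back.
- tube_shoulder (a point): Centre of the shoulder, 26 mm below the rim. A 28 mm bore goes on down from it, with one keyway, 10 mm wide, down its side. The keyway faces the clamp's front (-x) only roughly: up to 0.6 rad to either side, and no reading tells where. While the key rests on the shoulder the foot is 60 mm below the rim; in the keyway it can drop 18 mm more.
- cartridge_top (a point): Where the top of the hydraulic cartridge stands in the bore at the start, 78 mm below the rim. There the dropped stanchion's foot meets it. The cartridge yields downward only to a push: a steady drag of about 10 N (11 N at 20 mm/s), more than the stanchion's weight; it stays where it is left, does not spring back, and has 35 mm of travel. The ring is level after 25 mm.
- stand: Bench clamp, fixed: blue base plate 130 mm (x) by 116 mm (y), 12 mm thick, with an aluminium split block up to 54 mm over the bench that grips the grey lower tube (44 mm in diameter, aluminium mouth 50 mm). Origin at the centre of its underside, right under the tube's axis. Its front, -x, has the slit and the clamping bolt with a dark lever.
- block: Timber post block, fixed: 85 mm (x) by 200 mm (y) by 40 mm high, origin at the centre of its underside. Two holes 28 mm in diameter and 30 mm deep, 60 mm either side of its centre along y, hold the two stanchions, either of them in either hole; the small hole between them is empty.
- old_post: Old worn stanchion of the same size and shape but grey, with no key and no white ring; stands in the block's other hole. To be left there. Origin at the centre of the underside of its foot.
- hexkey: Hex key, 120 by 99 by 8 mm, lying on the bench; to be left alone. Origin at the centre of its underside.
- tub: Round tub with a blue lid, 86 mm wide, 64 mm high, on the bench; to be left alone. Origin at the centre of its underside.

How it is judged:
On the way:
1. the stanchion's key has dropped into the keyway: its foot is more than 69 mm below the rim, inside the tube (z of post in the frame of tube_rim below -0.069 m and horizontal distance between post and tube_rim below 0.005 m and angle between post's own z axis and vertical below 0.15 rad), for 0.2 s.
At the end, for the whole second after the job is handed in: The new stanchion stands at rest in the lower tube, upright within 0.1 rad, with the centre of its white ring within 3 mm of the height of the tube's rim and within 6 mm of the tube's axis; the old stanchion is still in its hole, moved less than 15 mm (z of post_ring in the frame of tube_rim between -0.003 and 0.003 m and horizontal distance between post_ring and tube_rim below 0.006 m and angle between post's own z axis and vertical below 0.1 rad and linear speed of post below 0.01 m/s and distance of old_post from where it was at the start of the episode below 0.015 m); the robot touches nothing.
It fails at once if the old stanchion is pulled out or knocked over (moved more than 30 mm) (distance of old_post from where it was at the start of the episode above 0.03 m).
It fails at once if the hex key or the grease tub is moved more than 30 mm (distance of any of hexkey, tub from where it was at the start of the episode above 0.03 m).
It also fails if it takes over 64 s, if anything falls off the work surface, if the arm or the gripper's body presses on something with over 40 N, if the wrist force passes 120 N, or if a joint passes its speed limit or range.

## Robot

A 6-joint arm with a two-finger parallel gripper is mounted at the origin on a cart in front of the work surface, level with it; the furniture and walls round the work are solid. World frame = base frame: x ahead of the robot, y to its left, z up, the work surface at z = 0. Lengths are in m, angles in rad, forces in N, time in s.
With the tool pointing down it reaches from about 0.275 to 0.825 m from the base axis. Payload 5.2 kg.
Tool frame: the origin (TCP) lies midway between the tips of the shut fingers; the grasp point (between the pads) lies 19 mm behind it; z points along the fingers, y is the line along which they close (so a half turn about z gives the same grasp; the last joint's range is limited). The gripper opens to 93 mm and grips with 3 to 60 N. Pads are 15 mm wide; open, the fingers measure 128 mm over their backs; the gripper's body (75 mm by 188 mm) begins 65 mm behind the grasp point.
Start: joints at [1.047, 0.259, 1.535, -0, 1.348, -0.203], TCP at [0.173, 0.522, 0.219] pointing down, gripper open.
Joint ranges: [-3.14, 3.14], [-0.91, 2.08], [0.19, 2.58], [-1.22, 4.36], [0.22, 2.71], [-3.12, 3.12]. Speed limits (rad/s): [2.57, 2.57, 3.14, 3.14, 3.14, 3.14].

## Interface

Orientations are given as a 3x3 rotation matrix whose columns are the frame's x, y, z axes.
In Python, from bench import robot gives the robot as it stands.
- The arm moves only by the shell command python3 nudge.py 'ROWS' [OPENING]. ROWS is a JSON list that holds a single list of rows (three levels of brackets), with 1 to 10 rows, each of 4 numbers: dx, dy, dz in m, then a turn about the tool's z in rad; each row shifts and turns the commanded pose from where the row before left it, along the tool's axes as they then stand; what a row does not reach is not made up. A row lasts 1/12 s, in which the tool goes at most 0.0417 m and 0.125 rad, less where a joint would pass 70% of its speed; a pose out of reach is approached as far as the arm can. OPENING is the finger opening in m, set as the command begins (- or left out keeps the last). The fingers move at their own pace and stop on an object; the grip force is fixed at half the most. Time passes only in rows, so rows that do not move let the fingers close. It prints the time, the measured TCP pose, the force, the opening and the grip force at its end. Input that does not fit is refused with a message, and nothing moves.
- robot.observe(): the state, without advancing time (a new reading comes with each control period).
- robot.capture(name): name is "scene" or "top" or "wrist"; returns the picture (400x640x3 uint8, red, green, blue); there is no depth.
- robot.camera_model(name): a dict with "K" (3x3 intrinsics, pixels), "R" (3x3) and "t" (3): a world point X has camera coordinates R X + t. Camera axes: x right, y down, z forward; pixel columns grow to the right and rows downward; lengths in m; the calibration is good to about 2 mm. A picture is of the moment at which its call begins: read the wrist's pose just before it. camera_model takes no time and is no camera call; for the wrist camera it gives the pose at the moment of the call.
- robot.finish_job(): hands the job in; it is judged then, once.
The state is a dict: "time": time; "joints": joint angles; "joint_vel": joint speeds; "tau": joint torques, N m; "ee_pos": TCP position; "tool_rot": TCP orientation; "force": force on the tool from outside, world axes, zero at the start; "wrist_torque": the same for the moment, N m; "grip_width": finger opening in m; "finger_force": force on a finger pad.
Only numpy, scipy, OpenCV 4.12 (cv2) and the standard library are available. Lean on these libraries where they do the work, as an engineer would, in place of code of your own. Each camera call takes 0.05 s, during which the arm holds its last target. There are 200 camera calls.

## Working session

There is one attempt and no reset: what is moved stays moved. The work goes in short steps, Python scripts to look and compute and a shell command to move; the robot and the scene stay as the last step left them, time stands still between calls to the robot, and variables do not carry over. Pictures are saved under pics/ and viewed, at most 10 in all, crops included, and the job is handed in when it is done.

```bash
ls; mkdir -p pics; python3 - <<'E'
from bench import robot
import cv2,numpy as np
for n in("scene","top"):
    im=robot.capture(n); cv2.imwrite(f"pics/{n}0.png",im[:,:,::-1])
    m=robot.camera_model(n); print(n,np.round(m["K"],1).tolist(),np.round(m["R"],3).tolist(),np.round(m["t"],3).tolist())
s=robot.observe(); print(s["time"],s["ee_pos"],np.round(s["tool_rot"],3).tolist(),s["grip_width"])
E
```

```text
bench.py
nudge.py
pics
scene [[402.3, 0.0, 323.7], [0.0, 402.3, 200.9], [0.0, 0.0, 1.0]] [[0.745, -0.667, -0.001], [-0.295, -0.328, -0.898], [0.599, 0.669, -0.441]] [-0.427, 0.231, 1.076]
top [[425.2, 0.0, 317.1], [0.0, 425.2, 206.0], [0.0, 0.0, 1.0]] [[0.033, -0.999, -0.001], [-0.978, -0.032, -0.206], [0.206, 0.007, -0.978]] [-0.035, 0.541, 1.169]
0.1 [0.17316725 0.52150257 0.21788044] [[-0.949, 0.315, -0.001], [0.315, 0.949, -0.001], [0.0, -0.002, -1.0]] 0.09313248901721596
```

View pics/scene0.png

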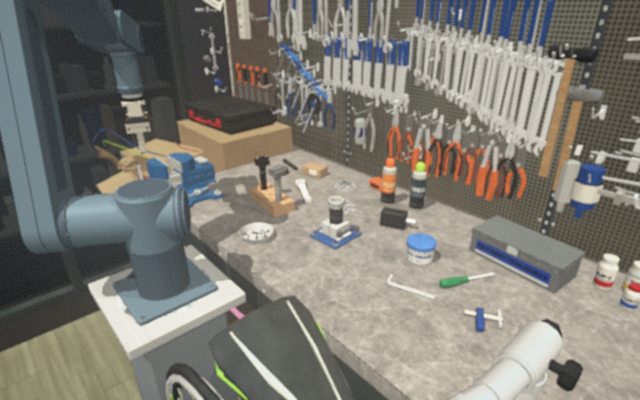

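View pics/top0.png

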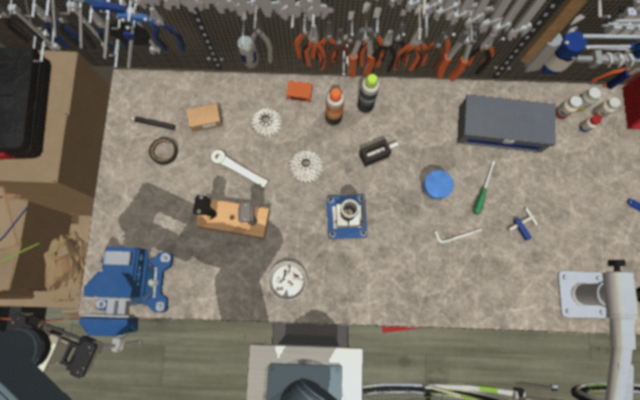

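The scene shows the black post at the block's far-left hole (top px ~204,206), the grey one at (247,211), and the tube mouth at (349,208). I'll enlarge these next.

```bash
cat > h.py <<'E'
from bench import robot
import cv2,numpy as np
def ray(m,px,z):
    K,R,t=(np.array(m[k]) for k in"KRt"); c=-R.T@t
    d=R.T@np.linalg.solve(K,[px[0],px[1],1]); return c+d*(z-c[2])/d[2]
def proj(m,X):
    p=np.array(m["K"])@(np.array(m["R"])@X+m["t"]); return p[:2]/p[2]
E
python3 - <<'E'
from h import *
t=cv2.imread("pics/top0.png");s=cv2.imread("pics/scene0.png")
a=cv2.resize(t[180:250,180:380],None,fx=4,fy=4,interpolation=2)
b=cv2.resize(s[150:250,230:370],None,fx=3,fy=3,interpolation=2)
o=np.zeros((580,800,3),np.uint8);o[:280]=a;o[280:580,:420]=b;cv2.imwrite("pics/c1.png",o)
m=robot.camera_model("top");h=cv2.cvtColor(t,40)
def mask(lo,hi,roi):
    k=cv2.inRange(h,lo,hi);z=np.zeros_like(k);x0,y0,x1,y1=roi;z[y0:y1,x0:x1]=k[y0:y1,x0:x1];return z
b=mask((100,100,40),(125,255,255),(315,180,385,250))
p=cv2.findNonZero(b);r=cv2.minAreaRect(p);print("blue",r)
q=np.array([ray(m,c,.012) for c in cv2.boxPoints(r)]);print(q.round(3),q.mean(0))
w=mask((8,90,90),(22,255,255),(185,185,280,245))
p=cv2.findNonZero(w);r=cv2.minAreaRect(p);print("wood",r)
q=np.array([ray(m,c,.04) for c in cv2.boxPoints(r)]);print(q.round(3),q.mean(0))
for c,z in(((349,208),.132),((204,206),.15),((247,211),.15)):print(ray(m,c,z))
E
```

```text
blue ((346.5, 216.5), (41.0, 37.0), 90.0)
[[ 0.583 -0.048  0.012]
 [ 0.586 -0.159  0.012]
 [ 0.463 -0.161  0.012]
 [ 0.459 -0.052  0.012]] [ 0.52269306 -0.10507914  0.012     ]
wood ((232.13858032226562, 217.18392944335938), (70.01654815673828, 30.41366958618164), 9.637537956237793)
[[0.474 0.334 0.04 ]
 [0.563 0.327 0.04 ]
 [0.534 0.123 0.04 ]
 [0.446 0.132 0.04 ]] [0.50423268 0.22889237 0.04      ]
[ 0.52311226 -0.10376385  0.132     ]
[0.51210785 0.28252183 0.15      ]
[0.50235174 0.16743944 0.15      ]
```

View pics/c1.png

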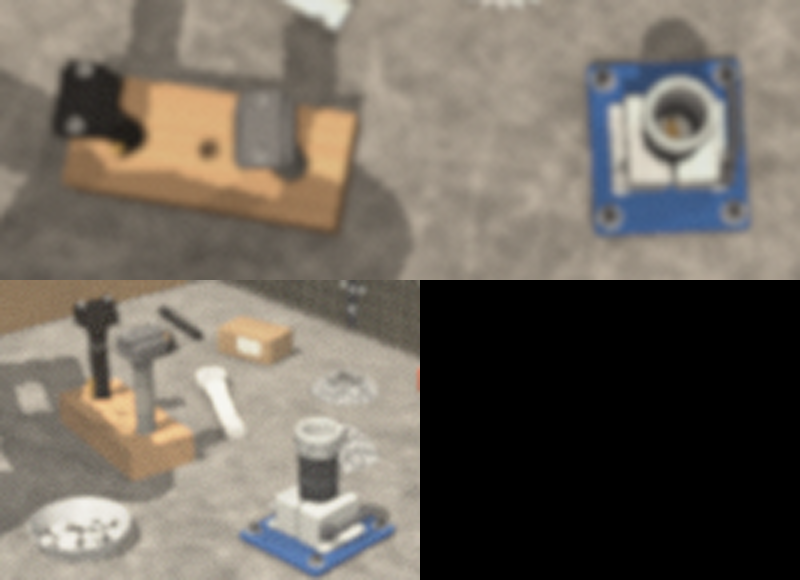

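The crop shows the black head centred near top px (203,205). Its bolts lie nearly along world x and the brass key is at its foot on the near side. The tube mouth is near (350,208). Next I'll move the wrist camera over for finer measurement.

```bash
python3 nudge.py '[[[-0.035,-0.008,-0.02,0],[-0.035,-0.008,-0.02,0],[-0.035,-0.008,-0.02,0],[-0.035,-0.008,-0.02,0],[-0.035,-0.008,-0.01,0],[-0.035,-0.008,-0.01,0],[-0.035,-0.008,0,0],[-0.035,-0.008,0,0],[0,0,0,0],[0,0,0,0]]]'; python3 - <<'E'
from h import *
m=robot.camera_model("wrist");im=robot.capture("wrist");cv2.imwrite("pics/w1.png",im[:,:,::-1])
s=robot.observe();T=np.array(s["tool_rot"]);R=np.array(m["R"]);c=-R.T@m["t"]
print(s["ee_pos"],T.round(3).tolist(),"cam in tool",T.T@(c-s["ee_pos"]),(R@T).round(3).tolist(),np.array(m["K"]).tolist())
E
```

```text
time: 0.93
ee_pos: [0.4202, 0.3716, 0.3177]
tool_rot: [[-0.948, 0.319, -0.002], [0.319, 0.948, -0.001], [0.001, -0.001, -1.0]]
force: [-0.2, -0.2, 0.7]
grip_width: 0.0932
finger_force: 0.0
[0.41903955 0.37242973 0.31790954] [[-0.948, 0.317, -0.002], [0.317, 0.948, -0.0], [0.002, -0.001, -1.0]] cam in tool [ 0.08356263 -0.00021715 -0.16574868] [[-0.002, 1.0, -0.0], [-0.953, -0.002, -0.303], [-0.303, -0.0, 0.953]] [[333.90288893832263, 0.0, 318.79535304397393], [0.0, 333.90288893832263, 194.87184460277197], [0.0, 0.0, 1.0]]
```

View pics/w1.png

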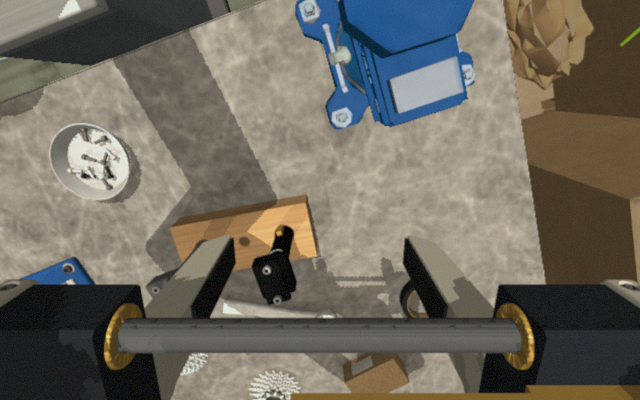

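The wrist view shows the black head at px (275,275), bolts near (265,270) and (277,300), and the brass key at (280,232). I'll shift so it is clear of the gripper bar.

```bash
python3 nudge.py '[[[0.03,-0.015,0,0],[0.03,-0.015,0,0],[0,0,0,0],[0,0,0,0]]]'; python3 - <<'E'
from h import *
m=robot.camera_model("wrist");im=robot.capture("wrist");cv2.imwrite("pics/w2.png",im[:,:,::-1])
c=proj(m,np.array([.51,.283,.17])).astype(int);print(c)
x0,y0=c[0]-60,c[1]-60
cv2.imwrite("pics/w2c.png",cv2.resize(im[y0:y0+120,x0:x0+120,::-1],None,fx=5,fy=5,interpolation=2));print(x0,y0)
E
```

```text
time: 1.32
ee_pos: [0.3501, 0.3642, 0.3193]
tool_rot: [[-0.95, 0.312, 0.001], [0.312, 0.95, 0.001], [-0.0, 0.001, -1.0]]
force: [0.2, -0.1, 0.2]
grip_width: 0.0928
finger_force: 0.0
[294 330]
234 270
```

View pics/w2c.png

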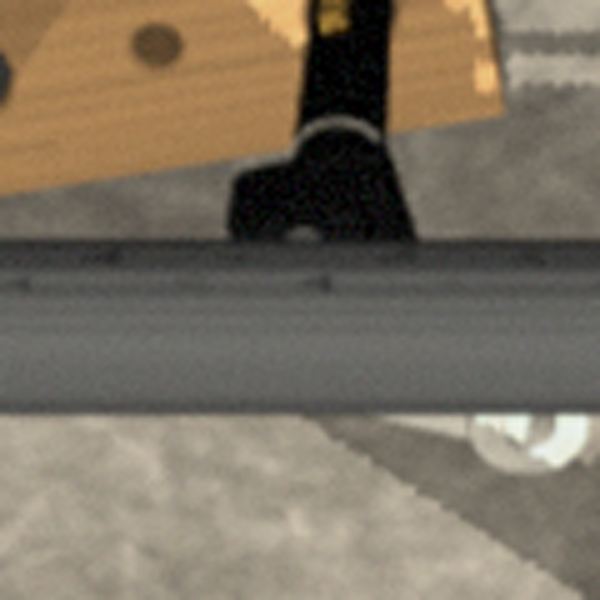

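The post is hidden behind the gripper bar here because I moved the wrong way; I'll go forward instead.

```bash
python3 nudge.py '[[[-0.035,0,0,0],[-0.035,0,0,0],[-0.035,0,0,0],[-0.035,0,0,0],[0,0,0,0],[0,0,0,0]]]'; python3 - <<'E'
from h import *
m=robot.camera_model("wrist");im=robot.capture("wrist");cv2.imwrite("pics/w3.png",im[:,:,::-1])
c=proj(m,np.array([.51,.283,.15])).astype(int);print(c)
x0,y0=c[0]-60,c[1]-60
cv2.imwrite("pics/w3c.png",cv2.resize(im[y0:y0+120,x0:x0+120,::-1],None,fx=5,fy=5,interpolation=2));print(x0,y0)
E
```

```text
time: 1.87
ee_pos: [0.4874, 0.3187, 0.3172]
tool_rot: [[-0.948, 0.318, -0.002], [0.318, 0.948, -0.001], [0.001, -0.001, -1.0]]
force: [-0.6, -0.6, 0.5]
grip_width: 0.0935
finger_force: 0.0
[293 205]
233 145
```

View pics/w3c.png

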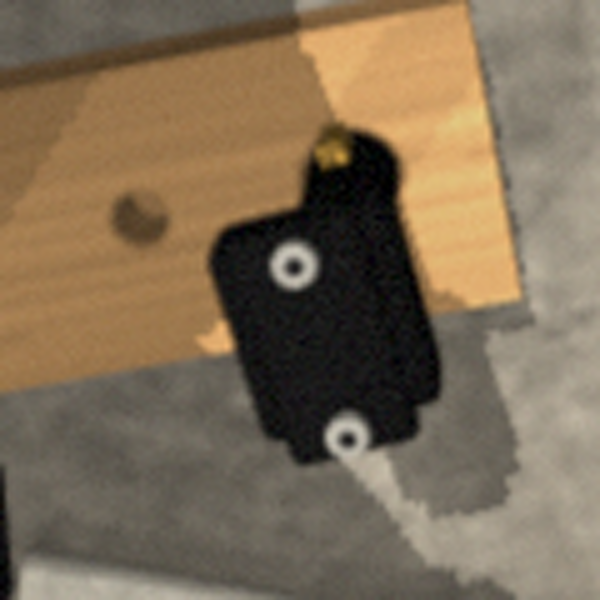

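The two bolt heads are at px (291.8,198.2) and (302.6,232.4), and the brass key is at (299.4,174.4).

```bash
python3 - <<'E'
from h import *
m=robot.camera_model("wrist");s=robot.observe();T=np.array(s["tool_rot"])
a=ray(m,(291.8,198.2),.173);b=ray(m,(302.6,232.4),.173);k=ray(m,(299.4,174.4),.068)
print(a,b,k,np.linalg.norm(a-b));c=(a+b)/2;d=b-a;yaw=np.arctan2(d[1],d[0]);print(c,"post yaw",yaw)
kk=k-c;print("key dir",np.arctan2(kk[1],kk[0]),np.hypot(*kk[:2]))
ty=np.arctan2(T[1,1],T[0,1]);print("tool y yaw",ty,"want",yaw+np.pi/2)
print("delta tool",T.T@(np.array([c[0],c[1],s["ee_pos"][2]])-s["ee_pos"]),s["ee_pos"])
# refine tube from top picture: bright ring contour
t=cv2.imread("pics/top0.png");h=cv2.cvtColor(t,40);mt=robot.camera_model("top")
roi=h[192:225,335:370];print(roi[:,:,2][::3,::2])
E
```

```text
[0.49385436 0.28883268 0.173     ] [0.5315823  0.28683082 0.173     ] [0.49650316 0.28961057 0.068     ] 0.03778101442545956
[0.51271833 0.28783175 0.173     ] post yaw -0.05301062543717278
key dir 3.0323289020043656 0.016312448575992906
tool y yaw 1.2489058726068087 want 1.5177857013577238
delta tool [-3.51882372e-02 -2.13801642e-02 -3.25522541e-05] [0.48610123 0.31924599 0.31772966]
[[149 146 140 111 103 111 113 111 106 102 105 135 151 148 147 161 165 164]
 [107 109 108 100 101 100  95  93  93  94  98 123 121 104 119 150 169 161]
 [153 148 133 107 107 109 117 121 121 109 110 135 124  80 105 134 163 160]
 [137 110 107 108 135 186 181 168 171 182 157 124 134 103  96 120 151 154]
 [136 165 173 162 180 121  94  90  99 112 154 176 148 113  93 117 151 147]
 [183 211 216 188 132  72  59  60  60  76  98 176 200 129  89 113 157 152]
 [190 208 207 173 151 121 117 129 108  59  91 174 195 132  91 111 153 148]
 [193 201 196 121 171 169 144 139 139 119 166 183 199 137  89 108 152 157]
 [191 191 212 129  94 142 176 185 180 165 183 218 210 136  90 112 145 159]
 [177 183 220 210 157  92  66  80 125 194 227 225 191 120  95 129 136 143]
 [147 174 219 220 222 214 166 175 225 228 228 226 177  93 101 132 121 139]]
```

```bash
python3 nudge.py '[[[-0.018,-0.011,0,0],[-0.0172,-0.0104,0,0],[0,0,0,-0.09],[0,0,0,-0.09],[0,0,0,-0.089],[0,0,0.03,0],[0,0,0.03,0],[0,0,0,0],[0,0,0,0]]]'; python3 - <<'E'
from h import *
s=robot.observe();T=np.array(s["tool_rot"]);print(s["joints"],np.arctan2(T[1,1],T[0,1]))
print("delta",T.T@(np.array([.5127,.2878,.13])-s["ee_pos"]))
# tube: saturating edges via scene+top: ellipse of dark mouth in top
t=cv2.imread("pics/top0.png");g=cv2.cvtColor(t,6);mt=robot.camera_model("top")
for zz in(.132,):
  for (x,y) in((.523,-.104),):
    P=[proj(mt,np.array([x+.025*np.cos(a),y+.025*np.sin(a),zz])) for a in np.linspace(0,6.28,5)[:4]];print(np.round(P,1).tolist())
E
```

```text
time: 2.67
ee_pos: [0.5103, 0.2884, 0.2579]
tool_rot: [[-0.999, 0.05, -0.003], [0.05, 0.999, -0.001], [0.003, -0.001, -1.0]]
force: [0.9, 0.3, 0.7]
grip_width: 0.093
finger_force: 0.0
[ 3.24027287e-01  3.04389929e-01  1.37694758e+00  2.57016954e-04
  1.46382385e+00 -1.19642185e+00] 1.5204230610170184
delta [-0.0029022  -0.00029959  0.12785395]
[[349.2, 199.0], [339.8, 207.7], [348.9, 217.2], [358.4, 208.4]]
```

```bash
python3 nudge.py '[[[-0.0025,0,0.03,0],[0,0,0.03,0],[0,0,0.03,0],[0,0,0.025,0],[0,0,0.013,0],[0,0,0,0],[0,0,0,0]]]'; python3 - <<'E'
from h import *
s=robot.observe();T=np.array(s["tool_rot"]);print("delta",T.T@(np.array([.5127,.2878,.13])-s["ee_pos"]),s["force"])
E
```

```text
time: 3.25
ee_pos: [0.5153, 0.2884, 0.1323]
tool_rot: [[-0.999, 0.051, 0.002], [0.051, 0.999, 0.001], [-0.002, 0.001, -1.0]]
force: [-0.2, 0.4, 0.6]
grip_width: 0.0928
finger_force: 0.0
delta [ 0.00260331 -0.00077579  0.00230694] [-0.17787249  0.37537359  0.61898407]
```

```bash
python3 nudge.py '[[[0.002,-0.0005,0.002,0],[0,0,0,0],[0,0,0,0],[0,0,0,0],[0,0,0,0],[0,0,0,0],[0,0,0,0],[0,0,0,0]]]' 0; python3 -c "
from h import *
s=robot.observe();print(s['time'],s['ee_pos'],s['grip_width'],s['finger_force'],s['force'])"
```

```text
time: 3.92
ee_pos: [0.5126, 0.2873, 0.1287]
tool_rot: [[-0.999, 0.052, -0.0], [0.052, 0.999, -0.0], [0.0, -0.0, -1.0]]
force: [1.0, -0.6, -0.3]
grip_width: 0.0444
finger_force: 0.0
3.9167 [0.51255373 0.28727629 0.12868781] 0.044375535256619976 0.0 [ 1.03633655 -0.62494553 -0.2599254 ]
```

```bash
python3 nudge.py '[[[0,0,0,0],[0,0,0,0],[0,0,0,0],[0,0,0,0],[0,0,-0.01,0],[0,0,-0.02,0],[0,0,-0.03,0],[0,0,-0.04,0]]]' 0; python3 nudge.py '[[[0,0,-0.04,0],[0,0,-0.04,0],[0,0,-0.025,0],[0,0,0,0],[0,0,0,0],[0,0,0,0]]]'; python3 -c "
from h import *
s=robot.observe();T=np.array(s['tool_rot']);print(s['ee_pos'],s['force'])
print(T.T@(np.array([.523,-.104,.333])-s['ee_pos']))"
```

```text
time: 4.58
ee_pos: [0.5104, 0.2866, 0.2269]
tool_rot: [[-0.999, 0.052, -0.007], [0.052, 0.999, -0.002], [0.007, -0.003, -1.0]]
force: [0.5, 0.1, -3.2]
grip_width: 0.0397
finger_force: 30.0
time: 5.08
ee_pos: [0.5117, 0.287, 0.3319]
tool_rot: [[-0.999, 0.052, -0.003], [0.052, 0.999, -0.001], [0.003, -0.001, -1.0]]
force: [-0.0, -0.6, -3.0]
grip_width: 0.0398
finger_force: 30.0
[0.51171368 0.28703351 0.33188284] [-0.03367393 -0.61502793 -2.97009516]
[-0.03151722 -0.3899255  -0.00077821]
```

```bash
python3 nudge.py '[[[0,-0.02,0,0],[-0.005,-0.035,0,0],[-0.005,-0.04,0,0],[-0.005,-0.04,0,0],[-0.005,-0.04,0,0],[-0.005,-0.04,0,0],[0,-0.04,0,0],[0,-0.04,0,0],[0,-0.02,0,0],[0,0,0,0]]]'; python3 nudge.py '[[[0,0,0,0],[0,0,0,0],[0,0,0,0]]]'; python3 - <<'E'
from h import *
m=robot.camera_model("wrist");im=robot.capture("wrist");cv2.imwrite("pics/w4.png",im[:,:,::-1])
c=proj(m,np.array([.523,-.104,.132])).astype(int);print(c)
x0,y0=c[0]-80,c[1]-70
cv2.imwrite("pics/w4c.png",cv2.resize(im[y0:y0+120,x0:x0+160,::-1],None,fx=5,fy=5,interpolation=2));print(x0,y0)
t=robot.capture("top");cv2.imwrite("pics/t2.png",t[:,:,::-1])
E
```

```text
time: 5.92
ee_pos: [0.5198, -0.0328, 0.3305]
tool_rot: [[-0.998, 0.057, -0.006], [0.057, 0.998, -0.001], [0.006, -0.001, -1.0]]
force: [0.1, -0.0, -3.1]
grip_width: 0.0396
finger_force: 30.0
time: 6.17
ee_pos: [0.5208, -0.0273, 0.3326]
tool_rot: [[-0.999, 0.05, -0.002], [0.05, 0.999, 0.001], [0.002, 0.001, -1.0]]
force: [1.1, 0.7, -3.3]
grip_width: 0.0401
finger_force: 30.0
[250 173]
170 103
```

View pics/w4c.png

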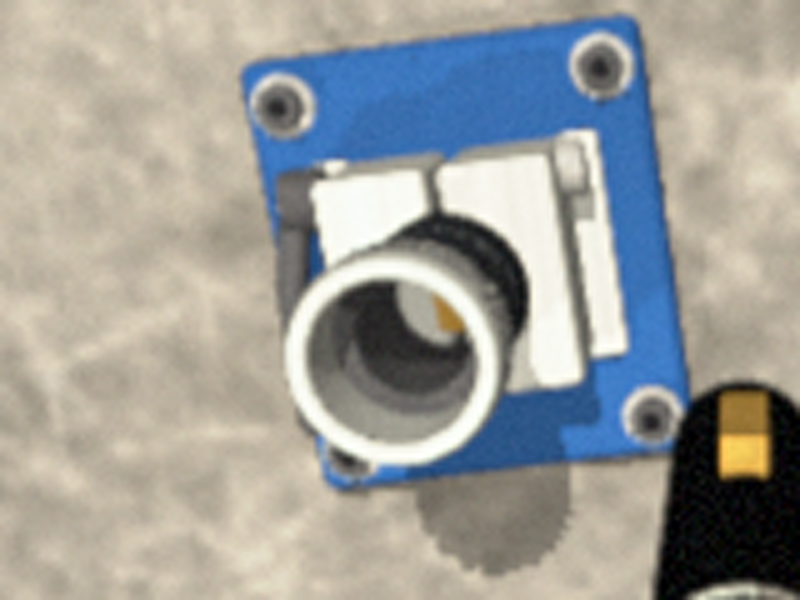

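The rim's outer ellipse is centred about px (249,174.6). The plate bolts are visible, and the key's lower edge is at about px (319,181.6) with the post held straight. Now I'll fit these.

```bash
python3 - <<'E'
from h import *
m=robot.camera_model("wrist");s=robot.observe();T=np.array(s["tool_rot"]);p=np.array(s["ee_pos"])
c=cv2.imread("pics/w4c.png");g=cv2.cvtColor(c,6)
# outer rim points: rays from centre, last strong bright pixel within radius 85..125
P=[]
for a in np.radians(np.arange(95,265,5)):   # left side and around, background darker
    r=np.arange(90,125);v=np.array([int(g[int(355+k*np.sin(a)),int(395+k*np.cos(a))]) for k in r])
    i=np.argmin(np.diff(v));P.append([395+r[i]*np.cos(a),355+r[i]*np.sin(a)])
Q=[]
for a in np.radians(np.arange(0,360,5)):   # inner edge
    r=np.arange(70,112);v=np.array([int(g[int(355+k*np.sin(a)),int(395+k*np.cos(a))]) for k in r])
    i=np.argmax(cv2.GaussianBlur(np.diff(v).astype(np.float32)[None],(5,1),0)[0]);Q.append([395+r[i]*np.cos(a),355+r[i]*np.sin(a)])
for n,pts in(("outer",P),("inner",Q)):
    e=cv2.fitEllipse(np.float32(pts));w=ray(m,(170+e[0][0]/5,103+e[0][1]/5),.132);print(n,e,w)
B=[ray(m,(170+x/5,103+y/5),.016) for x,y in((281,105),(601,67),(651,417))];d=B[1]-B[0];f=B[2]-B[1]
print(np.round(B,4).tolist(),"stand yaw",np.arctan2(d[1],d[0])-np.pi/2,np.arctan2(f[1],f[0]))
print("tool",p,"yaw",np.arctan2(T[1,1],T[0,1])-np.pi/2)
foot=p+T@[0,0,-.019]+[0,0,-.139]
yaw=np.arctan2(T[1,1],T[0,1])-np.pi/2;u=np.array([np.cos(yaw),np.sin(yaw),0])
print("key low edge px",proj(m,foot-.018*u+[0,0,.034]),"key top inner",proj(m,foot-.0125*u+[0,0,.058]),"seen",170+745/5,103+393/5,103+475/5)
E
```

```text
outer ((381.1743469238281, 362.304443359375), (183.089599609375, 211.5646209716797), 154.55751037597656) [ 0.52546951 -0.10947789  0.132     ]
inner ((391.8450927734375, 361.4485168457031), (161.5908203125, 172.82826232910156), 120.95004272460938) [ 0.52539204 -0.1070412   0.132     ]
[[0.4771, -0.1565, 0.016], [0.4712, -0.0648, 0.016], [0.5746, -0.0576, 0.016]] stand yaw 0.06501377084134363 0.0698582780936208
tool [ 0.52105584 -0.02723115  0.33323278] yaw -0.049836210937880265
key low edge px [318.55975053 178.89214635] key top inner [318.56883813 194.91248011] seen 319.0 181.6 198.0
```

```bash
python3 nudge.py '[[[-0.003,-0.03,0,0],[-0.003,-0.03,0,0],[0,-0.02,0,0.1],[0,0,0,0.1],[0,0,0,0.1],[0,0,0,0.1],[0,0,0,0.1],[0,0,0,0],[0,0,0,0],[0,0,0,0]]]'; python3 - <<'E'
from h import *
m=robot.camera_model("wrist");im=robot.capture("wrist");s=robot.observe();T=np.array(s["tool_rot"]);p=np.array(s["ee_pos"])
print(p,T.round(3).tolist())
x0,y0=260,120;c=im[y0:y0+120,x0:x0+120,::-1]
cv2.imwrite("pics/w5c.png",cv2.resize(c,None,fx=5,fy=5,interpolation=2))
foot=p+T@[0,0,-.019]+[0,0,-.139]
yaw=np.arctan2(T[1,1],T[0,1])-np.pi/2;u=np.array([np.cos(yaw),np.sin(yaw),0])
f=lambda X:((proj(m,X)-[x0,y0])*5).round(0)
print(yaw,"key low",f(foot-.018*u+[0,0,.034]),"key top",f(foot-.0125*u+[0,0,.058]),"ring near",f(foot-.0125*u+[0,0,.103]),"foot near",f(foot-.009*u),
 "rim c",f(np.array([.5255,-.107,.132])),"rim -u edge",f(np.array([.5255,-.107,.132])-.025*u))
print("tool delta",T.T@(np.array([.523,-.107,p[2]])-p))
E
```

```text
time: 7.1
ee_pos: [0.5231, -0.1082, 0.3337]
tool_rot: [[-0.854, 0.521, 0.0], [0.521, 0.854, 0.0], [-0.0, 0.0, -1.0]]
force: [-0.3, -0.6, -3.0]
grip_width: 0.0398
finger_force: 30.0
[ 0.52312276 -0.10826815  0.33366263] [[-0.853, 0.521, 0.0], [0.521, 0.853, 0.0], [-0.0, 0.0, -1.0]]
-0.5485759909348762 key low [293. 295.] key top [293. 375.] ring near [293. 491.] foot near [293. 295.] rim c [303. 246.] rim -u edge [303. 136.]
tool delta [7.66058525e-04 1.01805706e-03 1.60949988e-10]
```

View pics/w5c.png

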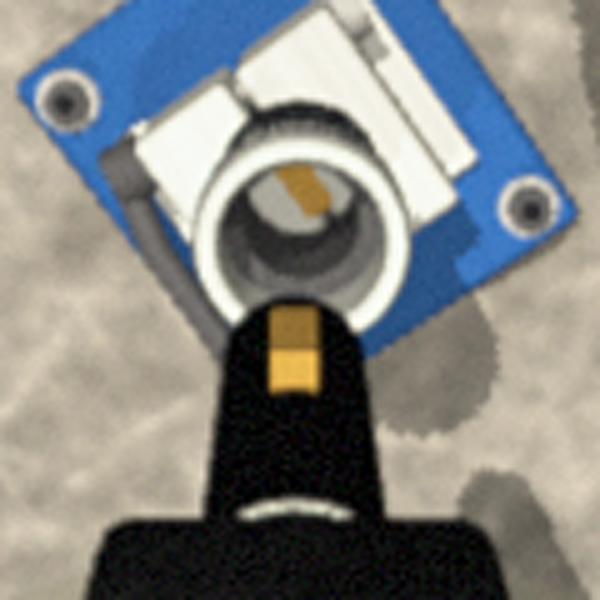

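The post sits about 2.5 mm toward tool −x, with no tilt and its key centred. The rim centre shows at crop (303,246), as predicted. I'll correct for that and descend to just above the shoulder.

```bash
python3 nudge.py '[[[0.001,0.0023,0.03,0],[0,0,0.03,0],[0,0,0.02,0],[0,0,0,0],[0,0,0,0]]]'; python3 -c "
from h import *
s=robot.observe();T=np.array(s['tool_rot']);print(T.T@(np.array([.5234,-.1057,.191])-s['ee_pos']),s['force'])"
```

```text
time: 7.57
ee_pos: [0.5229, -0.1059, 0.2532]
tool_rot: [[-0.852, 0.523, -0.002], [0.523, 0.852, 0.001], [0.002, -0.0, -1.0]]
force: [-0.6, -0.0, -1.9]
grip_width: 0.0394
finger_force: 30.0
[-0.00042465  0.00047174  0.06216091] [-0.63864224 -0.01434826 -1.85949699]
```

```bash
python3 nudge.py '[[[0,0,0.01,0],[0,0,0.015,0],[0,0,0.015,0],[0,0,0.012,0],[0,0,0,0],[0,0,0,0]]]'; python3 nudge.py '[[[0,0,0.003,0],[0,0,0.003,0],[0,0,0.002,0],[0,0,0.002,0],[0,0,0,0],[0,0,0,0]]]';python3 -c "
from h import *
s=robot.observe();T=np.array(s['tool_rot']);print(T.T@(np.array([.5234,-.1057,.191])-s['ee_pos']),s['force'])"
```

```text
time: 8.07
ee_pos: [0.5239, -0.1065, 0.2024]
tool_rot: [[-0.852, 0.524, 0.001], [0.524, 0.852, -0.0], [-0.001, 0.0, -1.0]]
force: [-1.0, 0.3, -2.3]
grip_width: 0.0397
finger_force: 30.0
time: 8.57
ee_pos: [0.5234, -0.1063, 0.1916]
tool_rot: [[-0.852, 0.524, -0.0], [0.524, 0.852, 0.0], [0.0, -0.0, -1.0]]
force: [-0.1, 0.5, -3.7]
grip_width: 0.0401
finger_force: 30.0
[0.0002854  0.00051002 0.00064867] [-0.12508685  0.53075624 -3.74483681]
```

```bash
for i in 1; do python3 nudge.py '[[[0,0,0.001,0],[0,0,0,0],[0,0,0.001,0],[0,0,0,0]]]';done; python3 nudge.py '[[[0,0,0.001,0],[0,0,0,0],[0,0,0.001,0],[0,0,0,0]]]'
```

```text
time: 8.9
ee_pos: [0.5237, -0.1065, 0.1904]
tool_rot: [[-0.852, 0.524, 0.001], [0.524, 0.852, -0.001], [-0.001, 0.0, -1.0]]
force: [-2.1, 0.1, 2.2]
grip_width: 0.0402
finger_force: 30.0
time: 9.23
ee_pos: [0.5248, -0.1071, 0.19]
tool_rot: [[-0.852, 0.524, 0.004], [0.524, 0.852, -0.002], [-0.005, 0.0, -1.0]]
force: [-1.7, 0.2, 9.7]
grip_width: 0.0399
finger_force: 30.0
```

Contact with the shoulder at TCP z≈0.190, pressing about 12 N. Now I'll sweep.

```bash
for i in 1; do python3 nudge.py '[[[0,-0.0001,0,-0.05],[0,-0.0001,0,-0.05],[0,-0.0001,0,-0.05],[0,-0.0001,0,-0.05],[0,0,0,0],[0,0,0,0]]]'; done; python3 nudge.py '[[[0,-0.0001,0,-0.05],[0,-0.0001,0,-0.05],[0,-0.0001,0,-0.05],[0,0,0,0],[0,0,0,0]]]'
```

```text
time: 9.73
ee_pos: [0.5254, -0.1065, 0.19]
tool_rot: [[-0.939, 0.344, 0.006], [0.344, 0.939, -0.0], [-0.006, 0.002, -1.0]]
force: [1.1, 2.2, 8.7]
grip_width: 0.0399
finger_force: 30.0
time: 10.15
ee_pos: [0.5253, -0.1065, 0.19]
tool_rot: [[-0.98, 0.2, 0.006], [0.2, 0.98, -0.0], [-0.006, 0.001, -1.0]]
force: [1.8, 3.5, 8.4]
grip_width: 0.0398
finger_force: 30.0
```

```bash
python3 nudge.py '[[[0,-0.0001,0,-0.05],[0,-0.0001,0,-0.05],[0,-0.0001,0,-0.05],[0,0,0,0],[0,0,0,0]]]'; python3 nudge.py '[[[0,-0.0001,0,-0.05],[0,-0.0001,0,-0.05],[0,-0.0001,0,-0.05],[0,0,0,0],[0,0,0,0]]]'
```

```text
time: 10.57
ee_pos: [0.5252, -0.1065, 0.1901]
tool_rot: [[-0.999, 0.052, 0.006], [0.052, 0.999, 0.0], [-0.006, 0.001, -1.0]]
force: [2.1, 3.0, 10.5]
grip_width: 0.04
finger_force: 30.0
time: 10.98
ee_pos: [0.525, -0.1065, 0.19]
tool_rot: [[-0.995, -0.098, 0.005], [-0.098, 0.995, 0.001], [-0.005, 0.001, -1.0]]
force: [0.9, 4.8, 10.2]
grip_width: 0.0395
finger_force: 30.0
```

```bash
python3 nudge.py '[[[0,-0.0001,0,-0.05],[0,-0.0001,0,-0.05],[0,-0.0001,0,-0.05],[0,0,0,0],[0,0,0,0]]]'
```

```text
time: 11.4
ee_pos: [0.5247, -0.1065, 0.19]
tool_rot: [[-0.969, -0.246, 0.005], [-0.246, 0.969, 0.002], [-0.005, 0.0, -1.0]]
force: [0.7, 5.8, 11.1]
grip_width: 0.0401
finger_force: 30.0
```

```bash
python3 nudge.py '[[[0,0.0004,0,-0.05],[0,0.0004,0,-0.05],[0,0.0004,0,-0.05],[0,0,0,0],[0,0,0,0]]]'
```

```text
time: 11.82
ee_pos: [0.5244, -0.1062, 0.1899]
tool_rot: [[-0.922, -0.388, 0.005], [-0.388, 0.922, 0.0], [-0.004, -0.002, -1.0]]
force: [0.5, 3.1, 9.2]
grip_width: 0.0398
finger_force: 30.0
```

```bash
python3 nudge.py '[[[0,0,0,-0.05],[0,0,0,-0.05],[0,0,0,-0.05],[0,0,0,0],[0,0,0,0]]]'
```

```text
time: 12.23
ee_pos: [0.5242, -0.1062, 0.1896]
tool_rot: [[-0.853, -0.521, 0.004], [-0.521, 0.853, 0.0], [-0.004, -0.002, -1.0]]
force: [0.0, 3.5, 8.9]
grip_width: 0.0395
finger_force: 30.0
```

```bash
python3 nudge.py '[[[0,0,0,-0.05],[0,0,0,-0.05],[0,0,0,0],[0,0,0,0]]]'; python3 nudge.py '[[[0,0,0,-0.05],[0,0,0,-0.05],[0,0,0,0],[0,0,0,0]]]'
```

```text
time: 12.57
ee_pos: [0.524, -0.1064, 0.1892]
tool_rot: [[-0.797, -0.604, 0.004], [-0.604, 0.797, -0.0], [-0.003, -0.002, -1.0]]
force: [0.4, 1.9, 6.1]
grip_width: 0.0402
finger_force: 30.0
time: 12.9
ee_pos: [0.523, -0.1068, 0.1876]
tool_rot: [[-0.734, -0.679, 0.001], [-0.679, 0.734, -0.0], [-0.0, -0.001, -1.0]]
force: [1.4, -0.8, -3.1]
grip_width: 0.0397
finger_force: 30.0
```

The force has dropped away, so the key is falling in. I'll follow it down.

```bash
python3 nudge.py '[[[0,0,0.002,0],[0,0,0.002,0],[0,0,0.002,0],[0,0,0,0],[0,0,0,0]]]'
```

```text
time: 13.32
ee_pos: [0.5229, -0.1069, 0.1813]
tool_rot: [[-0.733, -0.68, 0.0], [-0.68, 0.733, -0.0], [0.0, -0.0, -1.0]]
force: [2.1, -1.2, -5.1]
grip_width: 0.0399
finger_force: 30.0
```

```bash
python3 nudge.py '[[[0,0,0.002,0],[0,0,0.002,0],[0,0,0.002,0],[0,0,0.001,0],[0,0,0,0],[0,0,0,0]]]'; python3 nudge.py '[[[0,0,0.0015,0],[0,0,0.0015,0],[0,0,0.001,0],[0,0,0.001,0],[0,0,0,0],[0,0,0,0]]]'
```

```text
time: 13.82
ee_pos: [0.5229, -0.1069, 0.1745]
tool_rot: [[-0.733, -0.68, 0.0], [-0.68, 0.733, -0.0], [0.0, -0.0, -1.0]]
force: [1.8, -2.2, -4.4]
grip_width: 0.0397
finger_force: 30.0
time: 14.32
ee_pos: [0.5231, -0.1068, 0.1709]
tool_rot: [[-0.733, -0.68, 0.001], [-0.68, 0.733, -0.001], [-0.001, -0.001, -1.0]]
force: [0.5, -1.8, 5.4]
grip_width: 0.0399
finger_force: 30.0
```

```bash
python3 nudge.py '[[[0,0,0.0015,0],[0,0,0.0015,0],[0,0,0.0015,0],[0,0,0.0015,0],[0,0,0.0015,0],[0,0,0.0015,0],[0,0,0.0015,0],[0,0,0.0015,0],[0,0,0,0],[0,0,0,0]]]'; python3 nudge.py '[[[0,0,0.0015,0],[0,0,0.0015,0],[0,0,0.0015,0],[0,0,0.0015,0],[0,0,0,0],[0,0,0,0],[0,0,0,0]]]'; python3 - <<'E'
from h import *
m=robot.camera_model("wrist");im=robot.capture("wrist");s=robot.observe();T=np.array(s["tool_rot"]);p=np.array(s["ee_pos"]);print(p,s["force"])
c=proj(m,np.array([.5255,-.107,.132])).astype(int);print(c)
x0,y0=c[0]-60,c[1]-70
cv2.imwrite("pics/w6.png",im[:,:,::-1])
cv2.imwrite("pics/w6c.png",cv2.resize(im[y0:y0+120,x0:x0+120,::-1],None,fx=5,fy=5,interpolation=2));print(x0,y0)
u=-T[:,0];A=p+T@[0,-0,-.019]
f=lambda X:((proj(m,X)-[x0,y0])*5).round(0)
for h in(.130,.132,.134,.136,.138,.140):print(h,f(np.array([.5255,-.107,h])-.0125*u))
E
```

```text
time: 15.15
ee_pos: [0.5232, -0.1068, 0.159]
tool_rot: [[-0.733, -0.68, 0.002], [-0.68, 0.733, -0.001], [-0.001, -0.002, -1.0]]
force: [0.7, -0.2, 6.2]
grip_width: 0.0399
finger_force: 30.0
time: 15.73
ee_pos: [0.5232, -0.1068, 0.153]
tool_rot: [[-0.733, -0.68, 0.002], [-0.68, 0.733, -0.001], [-0.001, -0.002, -1.0]]
force: [0.3, -1.0, 6.2]
grip_width: 0.0399
finger_force: 30.0
[ 0.52316441 -0.10677451  0.15299858] [ 0.51489423 -1.60792487  7.30429516]
[315 236]
255 166
0.13 [304. 253.]
0.132 [304. 259.]
0.134 [303. 265.]
0.136 [303. 271.]
0.138 [303. 278.]
0.14 [303. 284.]
```

View pics/w6c.png

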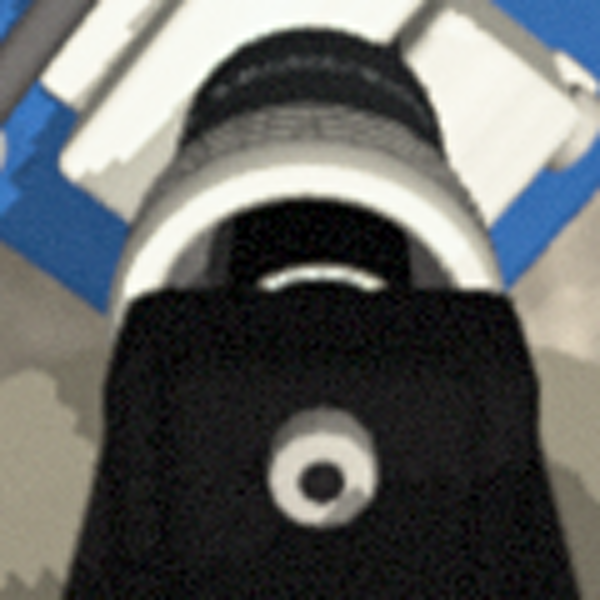

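The ring's near apex is at crop (325,273), still some 4–6 mm above the rim, and the rim's inner front edge is at row ~195. I'll calibrate the view against the rim before the last push.

```bash
python3 - <<'E'
from h import *
m=robot.camera_model("wrist");s=robot.observe();T=np.array(s["tool_rot"]);p=np.array(s["ee_pos"]);print(p)
im=cv2.imread("pics/w6.png");g=cv2.GaussianBlur(cv2.cvtColor(im,6),(3,1),0).astype(int)
print("rim col 317",[(r,g[r,317]) for r in range(190,226)])
print("ring col 320",[(r,g[r,320]) for r in range(212,228)])
print("row 219 ",[(c,g[219,c]) for c in range(274,362,1)])
u=-T[:,0]/np.linalg.norm(T[:,0]);C=np.array([.5255,-.107,.132])
print("pred outer/inner front",proj(m,C-.025*u),proj(m,C-.0195*u))
f=p+2.5e-3*u;f[2]=0
for h in(.134,.136,.138,.140):print(h,proj(m,f-.0125*u+[0,0,h]))
E
python3 - <<'E'
from h import *
w=cv2.cvtColor(cv2.imread("pics/w5c.png"),6);print("w5 ring row profile",[(120+r/5,w[r,298]) for r in range(485,530,5)])
E
```

```text
[ 0.52316441 -0.10677451  0.15299858]
rim col 317 [(190, np.int64(102)), (191, np.int64(103)), (192, np.int64(116)), (193, np.int64(120)), (194, np.int64(140)), (195, np.int64(160)), (196, np.int64(175)), (197, np.int64(183)), (198, np.int64(196)), (199, np.int64(238)), (200, np.int64(247)), (201, np.int64(246)), (202, np.int64(247)), (203, np.int64(245)), (204, np.int64(209)), (205, np.int64(114)), (206, np.int64(27)), (207, np.int64(2)), (208, np.int64(9)), (209, np.int64(5)), (210, np.int64(5)), (211, np.int64(7)), (212, np.int64(3)), (213, np.int64(12)), (214, np.int64(6)), (215, np.int64(9)), (216, np.int64(4)), (217, np.int64(5)), (218, np.int64(49)), (219, np.int64(146)), (220, np.int64(231)), (221, np.int64(176)), (222, np.int64(53)), (223, np.int64(2)), (224, np.int64(14)), (225, np.int64(12))]
ring col 320 [(212, np.int64(5)), (213, np.int64(10)), (214, np.int64(11)), (215, np.int64(8)), (216, np.int64(3)), (217, np.int64(13)), (218, np.int64(53)), (219, np.int64(145)), (220, np.int64(218)), (221, np.int64(163)), (222, np.int64(47)), (223, np.int64(4)), (224, np.int64(13)),
[... 1696 characters left out ...]
, np.int64(234)), (351, np.int64(216)), (352, np.int64(191)), (353, np.int64(165)), (354, np.int64(134)), (355, np.int64(110)), (356, np.int64(102)), (357, np.int64(100)), (358, np.int64(96)), (359, np.int64(95)), (360, np.int64(107)), (361, np.int64(131))]
pred outer/inner front [315.6431662  197.97638196] [315.67145763 206.76975356]
0.134 [318.62033957 220.46279425]
0.136 [318.61251836 221.73910645]
0.138 [318.6045444  223.04034698]
0.14 [318.59641316 224.36725339]
w5 ring row profile [(217.0, np.uint8(4)), (218.0, np.uint8(5)), (219.0, np.uint8(49)), (220.0, np.uint8(141)), (221.0, np.uint8(187)), (222.0, np.uint8(143)), (223.0, np.uint8(56)), (224.0, np.uint8(20)), (225.0, np.uint8(19))]
```

No slip: the ring row in the image is unchanged. Both contact heights put the final TCP z at about 0.147.

```bash
python3 nudge.py '[[[0,0,0.0015,0],[0,0,0.0015,0],[0,0,0.0015,0],[0,0,0.001,0],[0,0,0,0],[0,0,0,0],[0,0,0,0],[0,0,0,0]]]'; python3 -c "
from h import *
print(np.mean([ (robot.capture('wrist'),robot.observe()['ee_pos'])[1] for i in range(4)],0))"
```

```text
time: 16.45
ee_pos: [0.5232, -0.1067, 0.1475]
tool_rot: [[-0.733, -0.68, 0.002], [-0.68, 0.733, -0.001], [-0.001, -0.001, -1.0]]
force: [0.4, -1.3, 7.1]
grip_width: 0.0399
finger_force: 30.0
[ 0.52317833 -0.1067811   0.14751558]
```

```bash
python3 nudge.py '[[[0,0,-0.001,0],[0,0,0,0],[0,0,0,0]]]'; python3 nudge.py '[[[0,0,0,0],[0,0,0,0],[0,0,0,0],[0,0,0,0],[0,0,0,0],[0,0,0,0],[0,0,0,0],[0,0,0,0]]]' 0.09; python3 nudge.py '[[[0,0,-0.01,0],[0,0,-0.03,0],[0,0,-0.03,0],[0,0,-0.03,0],[-0.03,0,0,0],[-0.03,0,0,0],[0,0,0,0],[0,0,0,0]]]'; python3 - <<'E'
from h import *
for n,r in(("wrist",60),("scene",25),("top",25)):
    m=robot.camera_model(n);im=robot.capture(n);c=proj(m,np.array([.5255,-.107,.14])).astype(int);print(n,c)
    cv2.imwrite(f"pics/f_{n}.png",im[:,:,::-1])
m=robot.camera_model("wrist");im=robot.capture("wrist");x,y=proj(m,np.array([.5255,-.107,.14])).astype(int)
y0=max(0,y-70);x0=max(0,x-80);np.save("m.npy",m,allow_pickle=True)
a=cv2.resize(im[y0:y0+120,x0:x0+160,::-1],None,fx=5,fy=5,interpolation=2);print(x0,y0);cv2.imwrite("pics/f_c.png",a)
E
```

```text
time: 16.9
ee_pos: [0.523, -0.1069, 0.1476]
tool_rot: [[-0.733, -0.68, 0.001], [-0.68, 0.733, -0.0], [-0.0, -0.001, -1.0]]
force: [2.4, -1.9, 3.0]
grip_width: 0.0399
finger_force: 30.0
time: 17.57
ee_pos: [0.5227, -0.1066, 0.1471]
tool_rot: [[-0.733, -0.68, -0.0], [-0.68, 0.733, 0.0], [0.0, 0.0, -1.0]]
force: [0.6, -0.1, -0.6]
grip_width: 0.0878
finger_force: 0.0
time: 18.23
ee_pos: [0.5672, -0.0651, 0.2476]
tool_rot: [[-0.731, -0.682, 0.0], [-0.682, 0.731, -0.0], [0.0, -0.0, -1.0]]
force: [-0.2, 0.3, -0.4]
grip_width: 0.0904
finger_force: 0.0
wrist [315 122]
scene [335 196]
top [350 206]
235 54
```

View pics/f_c.png

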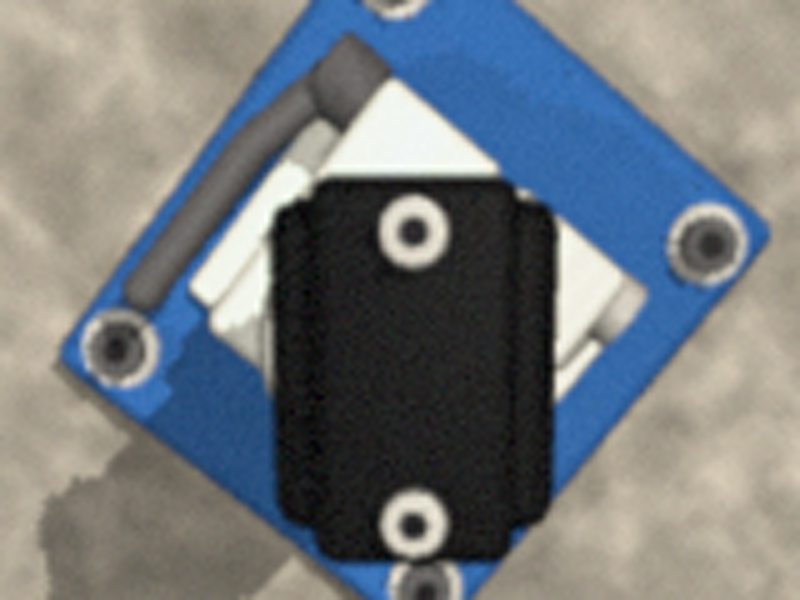

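The post stands free and upright, with bolts at crop (414,232) and (413,524). I'll check the height numerically from the bolt spacing, then from an oblique ring view.

```bash
cat > b.py <<'E'
from h import *
from scipy.optimize import brentq
def bolts(im,m,guess):
    g=cv2.cvtColor(im,6);o=[]
    for x,y in guess:
        x,y=int(x),int(y);w=(g[y-9:y+10,x-9:x+10]>110).astype(np.uint8)
        c=max(cv2.findContours(w,0,1)[0],key=cv2.contourArea);e=cv2.minEnclosingCircle(c)[0];o.append((x-9+e[0],y-9+e[1]))
    d=lambda z:np.hypot(*(ray(m,o[0],z)-ray(m,o[1],z))[:2])-.038
    z=brentq(d,.1,.25);return o,z,(ray(m,o[0],z)+ray(m,o[1],z))/2
E
python3 - <<'E'
from b import *
m=robot.camera_model("wrist")
print(bolts(cv2.imread("pics/f_wrist.png"),m,[(235+414/5,54+232/5),(235+413/5,54+524/5)]))
# same at the start pose: spacing check only
E
python3 nudge.py '[[[0.03,0,0,0],[0.04,0,0,0],[0.04,0,0,0],[0.03,0,0,0],[0,0,0,0],[0,0,0,0],[0,0,0,0]]]'
python3 - <<'E'
from b import *
m=robot.camera_model("wrist");im=robot.capture("wrist")[:,:,::-1].copy();cv2.imwrite("pics/g.png",im)
R=np.array(m["R"]);C=np.array([.5255,-.107,.132]);s=robot.observe();T=np.array(s["tool_rot"]);u=-T[:,0]
print("outer",proj(m,C-.025*u),"inner",proj(m,C-.0195*u))
for h in(.128,.132,.136):print(h,proj(m,C-.0125*u+[0,0,h-.132]))
print("bolt near/far",proj(m,C-.019*u+[0,0,.06]),proj(m,C+.019*u+[0,0,.06]))
g=cv2.cvtColor(im,6);c=int(round(proj(m,C-.0195*u)[0]));r0=int(proj(m,C-.025*u)[1])
for k in(c-2,c+2,c+6):print(k,r0-6,g[r0-6:r0+45,k].tolist())
E
```

```text
([(317.62096786499023, 97.09677410125732), (317.45283031463623, 155.57547187805176)], 0.18965986265796525, array([ 0.52190335, -0.1082296 ,  0.18965986]))
time: 19.02
ee_pos: [0.4642, -0.1613, 0.2474]
tool_rot: [[-0.734, -0.679, 0.001], [-0.679, 0.734, 0.0], [-0.001, -0.0, -1.0]]
force: [0.5, 0.0, 0.2]
grip_width: 0.0899
finger_force: 0.0
outer [316.81575617 248.21281918] inner [316.83477595 253.52318126]
0.128 [316.88522152 258.14748639]
0.132 [316.85869182 260.2005402 ]
0.136 [316.83151216 262.30389146]
bolt near/far [316.33566247 290.99216319] [316.51011928 332.08436352]
315 242 [70, 81, 79, 85, 100, 106, 114, 143, 160, 159, 121, 46, 8, 0, 1, 21, 74, 88, 55, 17, 0, 0, 11, 14, 2, 17, 8, 7, 2, 8, 15, 8, 19, 12, 14, 18, 14, 8, 14, 33, 59, 75, 89, 112, 132, 132, 135, 123, 125, 134, 126]
319 242 [64, 81, 69, 79, 101, 102, 112, 140, 159, 161, 119, 52, 5, 1, 2, 29, 89, 84, 39, 11, 2, 0, 8, 3, 3, 5, 8, 8, 18, 5, 8, 11, 0, 3, 14, 11, 10, 5, 23, 47, 71, 78, 106, 130, 133, 92, 45, 14, 31, 67, 116]
323 242 [103, 104, 90, 92, 95, 94, 101, 119, 149, 162, 155, 106, 33, 0, 9, 12, 63, 124, 102, 35, 0, 1, 12, 7, 1, 8, 9, 3, 13, 10, 0, 4, 8, 16, 8, 14, 8, 10, 16, 15, 24, 43, 52, 66, 83, 109, 125, 126, 119, 100, 61]
```

```bash
python3 - <<'E'
from b import *
m1=np.load("m.npy",allow_pickle=True).item();m2=robot.camera_model("wrist")
i1=cv2.imread("pics/f_wrist.png");i2=cv2.imread("pics/g.png")
P=[np.array(m["K"])@np.c_[m["R"],m["t"]] for m in(m1,m2)]
b1,z,_=bolts(i1,m1,[(317.6,97.1),(317.5,155.6)]);print("f z",z)
b2,z2,c2=bolts(i2,m2,[(319,289),(319,330)]);print(b2,z2,c2)
# plate bolts / holes as references: dark circles
def tri(a,b):
    X=cv2.triangulatePoints(P[0],P[1],np.float64(a),np.float64(b))[:,0];return X[:3]/X[3]
for a,b in zip(b1,b2):print("tri",tri(a,b))
# reference: plate corner bolts (bright washers), template match from view 1 to 2
g1,g2=(cv2.cvtColor(i,6) for i in(i1,i2))
for x,y in((235+117/5,54+348/5),(235+706/5,54+245/5)):
    w=ray(m1,(x,y),.016);q=proj(m2,w).astype(int);p=np.array([x,y]).astype(int)
    r=cv2.matchTemplate(g2[q[1]-22:q[1]+23,q[0]-22:q[0]+23],g1[p[1]-9:p[1]+10,p[0]-9:p[0]+10],5)
    _,v,_,l=cv2.minMaxLoc(r);print("plate",v,tri(p,q-22+np.array(l)+9))
# start calibration
w3=cv2.imread("pics/w3.png");s={"K":m1["K"],"R":m1["R"],"t":m1["t"]}
c3=-np.array(m1["R"]).T@m1["t"];h3=.3177+.1657
ms=dict(m1);ms["t"]=-np.array(m1["R"])@np.array([c3[0],c3[1],h3])
print("start bolts z (true .173)",bolts(w3,ms,[(291.8,198.2),(302.6,232.4)])[:2], "cam height f",c3[2])
E
```

```text
f z 0.19000522773812784
[(318.0, 289.0), (319.0, 338.0)] 0.22851326147608095 [ 0.5055989  -0.12289368  0.22851326]
tri [ 0.50790121 -0.1212184   0.19542639]
tri [ 0.53322093 -0.09723993  0.2069046 ]
plate 0.4897090196609497 [ 0.57861035 -0.14954854  0.02077765]
plate 0.6870653629302979 [ 0.4709631  -0.0664311   0.02516408]
start bolts z (true .173) ([(291.2142858505249, 197.7857141494751), (305.0, 235.0)], 0.2009271288446418) cam height f 0.41315902171913527
```

```bash
python3 -c "
from bench import robot
print(robot.finish_job())"
```

```text
the job is handed in; nothing more can be done
None
```

The new stanchion is keyed into the lower tube and pressed down, with the white ring at about rim height. My height estimates ranged from about 2.5 mm below the rim to 2 mm above (limit 3 mm). I released it and handed in the job, which returned no verdict.

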